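# Lock the tube block onto the bench shaker with its quarter-turn key

## Task

Get the shaker ready to run: set the aluminium tube block down between the four corner stops of the shaker's platform so that it sits flat, then take the winged locking key from its stand, pass its cross bar down through the slot in the block into the lock below, press against the spring collar and turn a quarter turn clockwise (seen from above) to the stop, and let go so that it springs up locked. Feel your way: set the block down gently, never press or turn the key with more than about 35 N against block or lock, and leave everything else on the bench where it is.

Things in the scene. Friction and masses are not known exactly. Their poses are not given: they have to be found in the camera images.
- shaker: bench shaker, fixed: white housing 166 (x) x 190 (y) x 50 mm with a raised aluminium platform 140 x 160 mm whose top is 90 mm above the bench. Origin under the centre of the housing, z up. The panel with knob and display is on its -x side.
- seat (a point): centre of the platform's top face, where the block belongs; z up, x along the block's length and the lock's slot. Steel corner stops, 12 mm tall and flared at the top, leave the block 1.5 mm of play on each side. An opening 42 (x) x 34 (y) mm through the 6 mm platform leads to the steel lock cup below.
- lock_mouth (a point): drawn centre of the lock slot's top face, 9 mm below the seat; x along the slot (35 x 10 mm). The real cup is clamped in a cross track and shimmed, not measured: up to 6.5 mm to either side along y, up to 3 mm higher or lower; find it by feel. Below its top face: slot 8.5 mm deep, then room to turn the bar, rigid floor at 19 mm.
- lock_floor (a point): drawn centre of the lock's floor, 28 mm below the seat (shimmed with the cup). The bar turns freely only with its foot less than 2.5 mm above the floor. Seen from above it turns clockwise to a stop some 3 degrees past 90; the other way is blocked at about 30. Within 4 degrees of 90 a groove lets the released bar spring up by 2.5 mm and holds it: foot then 5 mm above the floor.
- tube_block: aluminium tube block, loose, 110 (x) x 60 (y) x 36 mm tall, about 0.4 kg, with six tube wells at either end and in its middle a through slot 38 (x) x 26 (y) mm for the key. Origin under its centre, z up; it is the same after a half turn. Grip it across its 60 mm width.
- lock_key: locking key, loose, 0.14 kg, upright in its stand. Origin at the centre of its foot (underside of the cross bar), z up the shank, x along both bar and wing; same after a half turn. Steel cross bar 30 (x) x 8 (y) x 8 mm tall, shank 8 mm across, black wing grip 52 (x) x 13 (y) mm from 74 to 106 mm above the foot, a 46 mm sprung collar on the shank.
- collar (a joint): how far the key's collar is pushed up along the shank, m: 0 free (its underside 53 mm above the foot), 0.016 the end of its travel. The spring takes 2.8 N to start and 0.7 N per mm. Resting on the seated block it reads about 0.003 to 0.009 when locked, 0.008 to 0.014 when the bar touches the lock's floor.
- key_stand: grey plastic key stand, fixed: foot 92 x 76 x 6 mm, on it a block 74 (x) x 58 (y) mm whose top is 66 mm above the bench, with an upright slot 37 (x) x 14 (y) mm in it; the key hangs in the slot by its collar. Origin under its centre, z up.
- beaker_among: glass beaker, 51x58x72 mm, standing on the bench between the shaker, the block and the key stand; origin under its centre; loose, to be left alone
- beaker_pair_a: glass beaker, 52x56x72 mm, right of the shaker; origin under its centre; loose, to be left alone
- cell_tube_blue: blue capped tube, 25x25x68 mm, upright, right of the shaker; origin under its centre; loose, to be left alone
- stopper: rubber stopper, 25 mm across, 24 mm tall, on the left of the bench; origin under its centre; loose, to be left alone
- marker_pen: pen, 133 mm long, 13 mm thick, lying on the left; origin under its middle; loose, to be left alone
- vial_lying: dark capped vial, 68 mm long, 25 mm across, lying right of the shaker near the front; origin under its middle; loose, to be left alone
Things that resemble listed ones, but are neither listed nor needed, are in the scene too. What is shaped like the lock_key but blue, green or yellow is not meant.

How it is judged:
By the outcome, as a careful person would: the job done as asked, in the order asked, and still so for the second after the job is handed in, with the robot touching nothing.
It also fails if it takes over 72 s, if anything falls off the work surface, if the arm or the gripper's body presses on something with over 40 N, if the wrist force passes 120 N, or if a joint passes its speed limit or range.

## Robot

A 6-joint arm with a two-finger parallel gripper is mounted at the origin on a cart in front of the work surface, level with it; the furniture and walls round the work are solid. World frame = base frame: x ahead of the robot, y to its left, z up, the work surface at z = 0. Lengths are in m, angles in rad, forces in N, time in s.
With the tool pointing down it reaches from about 0.425 to 0.95 m from the base axis. Payload 3.5 kg.
Tool frame: the origin (TCP) lies between the finger pads; the fingertips stand 22 mm ahead of it and the grasp point (between the pads) lies 3 mm ahead of it (ctrl.nose_length is the z of the fingertips in the tool frame, in m); z points along the fingers, y is the line along which they close (so a half turn about z gives the same grasp; the last joint's range is limited). The gripper opens to 85 mm and grips with 20 to 120 N. Pads are 22 mm wide; open, the fingers measure 114 mm over their backs; the gripper's body (76 mm by 85 mm) begins 54 mm behind the grasp point. The pads swing forward as they close: fully open they stand 13 mm farther back than shut.
Start: joints at [-1.263, 0.286, 1.577, -0, 1.279, -0.15], TCP at [0.298, -0.605, 0.253] pointing down, gripper open.
Joint ranges: [-2.77, 2.77], [-0.9, 2.22], [0.21, 2.48], [-1.53, 4.67], [0.24, 2.81], [-2.84, 2.84]. Speed limits (rad/s): [2.79, 2.79, 3.14, 3.14, 3.14, 3.14].

## Interface

Orientations are given as a unit quaternion [x, y, z, w].
In Python, from plant import ctrl gives the robot as it stands. The module is installed in compiled form; this text tells all that it offers.
- The arm moves only by the tool send_rows, never from a script. Its argument "rows" is text: rows parted by semicolons, each of 7 numbers parted by spaces: the turn, a rotation vector about the tool's x, y, z in degrees, then the shift along the tool's x, y, z in mm, then the opening, from -1 (shut) to 1 (fully open). A call has 1 to 8 rows; each row is the pose to reach, as a shift and turn from the pose commanded when the call began, along the tool's axes at that moment; what a row does not reach only later rows make up. A row lasts 1/8 s, in which the tool goes at most 62.5 mm and 10.7 degrees, less where a joint would pass 70% of its speed; a pose out of reach is approached as far as the arm can. A call with a gripper value outside its range is refused whole. The fingers move at their own pace and stop on an object; "grip_force" is the grip in N (left out, the last holds). Time passes only in rows, so rows that repeat a pose let the fingers close. It gives the time, the measured TCP pose, the force, the opening and the grip force at its end, in the units of the state.
- ctrl.get_state(): the state, without advancing time (a new reading comes with each control period).
- ctrl.read_camera(name): name is "scene" or "top" or "wrist"; returns a dict with "color" (480x640x3 uint8, red, green, blue), "fx", "fy", "cx", "cy" (pixels), "extrinsics" (4x4, takes a point from world to camera coordinates). Camera axes: x right, y down, z forward; pixel columns grow to the right and rows downward; lengths in m; the calibration is good to about 2 mm. The wrist camera is an equidistant fisheye: a pixel r from the principal point sees the ray r / f radians off the axis. A picture is of the moment at which its call begins. There is no depth.
- ctrl.sign_off(): hands the job in; it is judged then, once.
Trained networks look in a picture, given as the dict that the camera call returned (one of the last four; its "shot" number tells which), for a name from the list of things; names that differ only in an ending like _2 or _b are one class to them, and where a whole thing is asked for, a point or a joint stands for the part that bears it (a point fixed in the world has none). Each returns a list of dicts, best first, with "p" (0 to 1); they miss things now and then, are a little off and sometimes report something else, mostly with a low value. They report only what shows in the picture. A call takes as long as a camera call. They do not tell look-alikes from the thing itself.
- ctrl.look_for(picture, target): "position" ([x, y, z] in m, in the coordinates of the camera as it stood for that picture, good to about 4 mm: the middle of the surface that is visible of it).
The state is a dict: "time": time; "qpos": joint angles; "dq": joint speeds; "joint_efforts": joint torques, N m; "eef_pos": TCP position; "tcp_rot": TCP orientation; "contact_force": force on the tool from outside, world axes, zero at the start; "wrist_torque": the same for the moment, N m; "opening": opening from 0.0 (shut) to 1.0 (fully open); "finger_force": force on a finger pad.
Only numpy, scipy, OpenCV 4.12 (cv2) and the standard library are available. Lean on these libraries where they do the work, as an engineer would, in place of code of your own. Each camera call takes 0.05 s, during which the arm holds its last target. There are 200 camera calls.

## Working session

There is one attempt and no reset: what is moved stays moved. The work goes in short steps, Python scripts to look and compute and a tool call to move; the robot and the scene stay as the last step left them, time stands still between calls to the robot, and variables do not carry over. Pictures are saved under pics/ and viewed, at most 12 in all, crops included, and the job is handed in when it is done.

Besides the shell and the picture viewer there is one more tool, called after "Request:" as name(argument=value, ...), one argument or row to a line, values as JSON. send_rows: Moves the arm, as the interface text tells. Its arguments: {"type":"object","properties":{"rows":{"type":"string"},"grip_force":{"type":"number"}},"required":["rows"]}

```bash
mkdir -p pics
cat > h.py <<'E'
import numpy as np, cv2
from scipy.spatial.transform import Rotation as R
from plant import ctrl
def w(cam,p):
    E=np.array(cam["extrinsics"]); return E[:3,:3].T@(np.array(p)-E[:3,3])
def proj(cam,P):
    E=np.array(cam["extrinsics"]); c=E[:3,:3]@np.array(P)+E[:3,3]
    return np.array([cam["fx"]*c[0]/c[2]+cam["cx"],cam["fy"]*c[1]/c[2]+cam["cy"]])
def ray(cam,u,v,z):
    E=np.array(cam["extrinsics"]); d=E[:3,:3].T@np.array([(u-cam["cx"])/cam["fx"],(v-cam["cy"])/cam["fy"],1]); o=-E[:3,:3].T@E[:3,3]
    return o+d*(z-o[2])/d[2]
def save(cam,n,crop=None,s=1):
    im=cam["color"][:,:,::-1]
    if crop: im=im[crop[1]:crop[3],crop[0]:crop[2]]
    cv2.imwrite("pics/"+n,cv2.resize(im,None,fx=s,fy=s,interpolation=cv2.INTER_CUBIC))
E
python3 - <<'E'
from h import *
s=ctrl.get_state(); print(s["time"],s["eef_pos"],s["tcp_rot"],ctrl.nose_length)
for n in ("top","scene"):
    c=ctrl.read_camera(n); save(c,n+"0.png"); print(n,c["fx"],-np.array(c["extrinsics"])[:3,:3].T@np.array(c["extrinsics"])[:3,3])
    for t in ("shaker","tube_block","lock_key","key_stand","beaker_among","beaker_pair_a"):
        for d in ctrl.look_for(c,t)[:4]:
            P=w(c,d["position"]); print(t,round(d["p"],2),P.round(3),proj(c,P).round())
E
```

```text
0.0 [ 0.29818891 -0.60487616  0.25188842] [ 9.73916286e-01  2.26904360e-01 -9.24130385e-05 -1.21296613e-03] 0.022
top 480.68395907692997 [0.35487216 0.01558704 1.47518873]
shaker 0.74 [ 0.499 -0.116  0.094] [379. 245.]
tube_block 0.84 [0.596 0.208 0.032] [271. 213.]
lock_key 0.78 [0.428 0.404 0.087] [199. 266.]
lock_key 0.64 [0.491 0.468 0.058] [181. 245.]
lock_key 0.58 [0.444 0.077 0.06 ] [312. 264.]
lock_key 0.49 [0.445 0.295 0.092] [236. 261.]
key_stand 0.58 [0.437 0.283 0.066] [242. 265.]
beaker_among 0.54 [0.415 0.167 0.004] [283. 274.]
beaker_pair_a 0.83 [ 0.445 -0.433  0.03 ] [483. 267.]
scene 473.60828267499875 [-0.12966243  0.84937765  0.8004631 ]
shaker 0.7 [ 0.48  -0.074  0.075] [354. 231.]
tube_block 0.92 [0.593 0.219 0.03 ] [251. 280.]
lock_key 0.92 [0.427 0.413 0.074] [239. 342.]
lock_key 0.84 [0.442 0.311 0.097] [268. 304.]
lock_key 0.84 [0.438 0.085 0.054] [331. 270.]
lock_key 0.66 [0.49  0.48  0.075] [194. 346.]
key_stand 0.74 [0.418 0.326 0.035] [272. 333.]
beaker_among 0.67 [0.41  0.179 0.041] [317. 298.]
beaker_pair_a 0.72 [ 0.455 -0.395  0.046] [417. 198.]
beaker_pair_a 0.48 [0.419 0.325 0.039] [272. 331.]
```

View pics/top0.png

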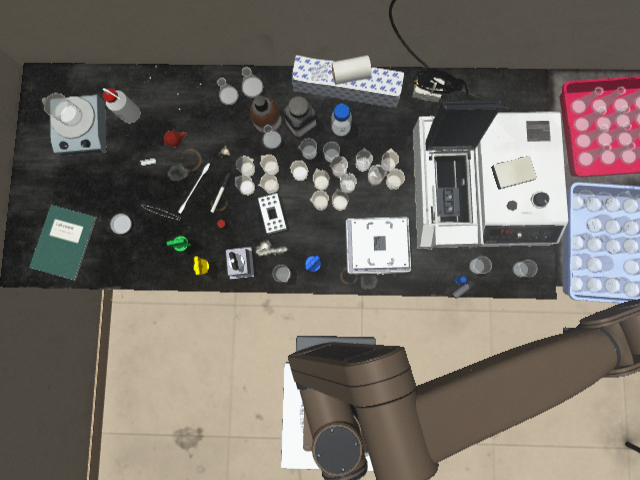

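View pics/scene0.png

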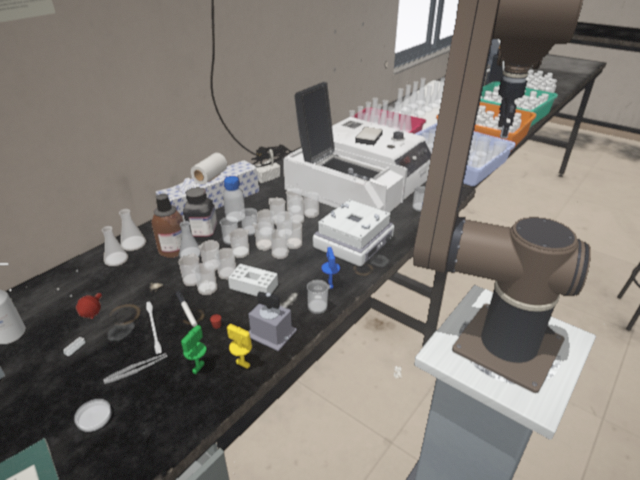

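Both views show the shaker at top (379,245), the block at (271,213), and the key stand with a black-winged key at (240,262). The look-alikes are the green key (178,243), the yellow key (201,266) and the blue key (313,264), all standing loose on the bench. The key meant is the black one in the stand; I'll confirm it in an enlarged crop.

Run:
```python
from h import *
c=ctrl.read_camera("top"); save(c,"crop1.png",(218,188,418,288),4)
```

```text
(no output)
```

View pics/crop1.png

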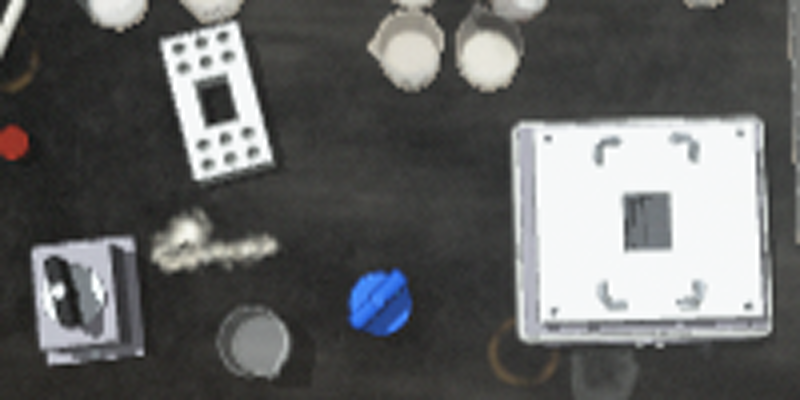

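The crop confirms it: at top (236,262) is a black wing above a metal collar in the grey stand, and the blue look-alike is at (313,264). Next I'll measure the block and the platform.

```bash
cat >> h.py <<'E'
def blob(cam,seed,z,thr,box=60):
    """min-area rect of bright blob near seed, on plane z"""
    g=cv2.cvtColor(cam["color"],cv2.COLOR_RGB2GRAY); u,v=map(int,seed)
    x0,y0=max(u-box,0),max(v-box,0)
    m=(g[y0:v+box,x0:u+box]>thr).astype(np.uint8)
    n,l,st,ce=cv2.connectedComponentsWithStats(m)
    k=min(range(1,n),key=lambda i:np.hypot(*(ce[i]+[x0-u,y0-v]))-st[i,4]*.05)
    ys,xs=np.nonzero(l==k); P=np.array([ray(cam,a+x0,b+y0,z)[:2] for a,b in zip(xs,ys)])
    r=cv2.minAreaRect((P*1000).astype(np.float32)); return r
E
python3 - <<'E'
from h import *
c=ctrl.read_camera("top")
for t in (120,150,180): print(blob(c,(271,213),0.036,t,30))
for t in (170,200,215,235): print(blob(c,(379,244),0.09,t,50))
g=cv2.cvtColor(c["color"],cv2.COLOR_RGB2GRAY)
print(g[243,340:420]);print(g[210:280,370])
E
```

```text
((617.8350830078125, 209.266845703125), (155.124267578125, 68.41263580322266), 11.423765182495117)
((598.2462158203125, 205.16876220703125), (112.4466781616211, 61.04022216796875), 16.024085998535156)
((598.585205078125, 204.82025146484375), (110.1064682006836, 58.95178985595703), 16.0166072845459)
((499.4859619140625, -112.60114288330078), (159.93775939941406, 181.0380859375), 2.2081170082092285)
((507.57421875, -113.35914611816406), (143.48944091796875, 168.44570922851562), 2.696399211883545)
((507.96270751953125, -116.71564483642578), (142.66232299804688, 162.59019470214844), 3.081660509109497)
((506.7759094238281, -117.75589752197266), (137.89117431640625, 157.69374084472656), 2.7896888256073)
[ 55  59  57  54  57  61 120 226 156 181 182 166 232 248 247 247 247 247
 247 247 248 247 247 247 248 248 248 247 247 247 247 248 247 235  82 101
  84 116 117 111 120 120 119 118 120 154 242 247 247 248 248 248 248 248
 247 247 247 248 247 247 247 247 247 247 247 247 246 224 117 210  63  71
  69  71  72  70  76 119 114 124]
[ 61  58  60  62  64  71  67 101 162 216 247 240 191 141 192 247 247 247
 247 248 247 248 247 247 247 248 248 248 247 247 247 247 247 247 247 247
 248 247 248 248 247 247 247 247 247 248 248 248 247 247 247 238 176 162
 159 198 248 235 136 133 165 162 206 144  56  61  71  69  67  62]
```

```bash
cat >> h.py <<'E'
def plan(pos,yaw_deg,s=None):
    s=s or ctrl.get_state(); C=R.from_quat(s["tcp_rot"]); a=np.radians(yaw_deg)/2
    T=R.from_quat([np.cos(a),np.sin(a),0,0]); d=(C.inv()*T).as_rotvec(degrees=True); sh=C.inv().apply(np.array(pos)-s["eef_pos"])*1000
    x=C.as_matrix()[:,0]; print("now",np.round(s["eef_pos"],4),"yaw",np.degrees(np.arctan2(x[1],x[0])).round(2),"q",np.round(s["qpos"],2),"| turn",d.round(2),"shift",sh.round(1))
E
python3 - <<'E'
from h import *
plan((0.598,0.205,0.26),16)
plan((0.45,-0.2,0.28),20)
E
```

```text
now [ 0.2984 -0.6055  0.2534] yaw 26.23 q [-1.26  0.29  1.58  0.    1.28 -0.15] | turn [ 1.000e-02 -0.000e+00  1.023e+01] shift [ 627.  -594.6   -6.7]
now [ 0.2984 -0.6055  0.2534] yaw 26.23 q [-1.26  0.29  1.58  0.    1.28 -0.15] | turn [ 0.01 -0.    6.23] shift [ 315.2 -296.7  -26.6]
```

Request:
send_rows(
  rows="0 0 3 160 -150 -40 1;0 0 6 315 -297 -40 1;0 0 6 315 -297 -40 1;0 0 6 315 -297 -40 1;0 0 10.2 627 -595 -30 1;0 0 10.2 627 -595 -7 1;0 0 10.2 627 -595 -7 1;0 0 10.2 627 -595 -7 1",
)

```text
time: 1.8
eef_pos: [0.4719, -0.1363, 0.2734]
tcp_rot: [0.99, 0.139, 0.001, 0.0]
contact_force: [1.6, 0.2, -0.3]
opening: 0.998
finger_force: 0.0
```

Run:
```python
from h import *
plan((0.598,0.205,0.26),16)
```

```text
now [ 0.4719 -0.1363  0.2734] yaw 16.02 q [-0.49 -0.15  2.    0.    1.29  0.8 ] | turn [ 0.05 -0.06  0.01] shift [ 215.4 -293.3   13.4]
```

Run:
```python
from h import *
c=ctrl.read_camera("wrist"); save(c,"w0.png"); E=np.array(c["extrinsics"]);s=ctrl.get_state()
print(c["fx"],c["cx"],c["cy"],-E[:3,:3].T@E[:3,3],E[:3,:3].round(2)); print(s["dq"].round(3) if hasattr(s["dq"],'round') else s["dq"])
plan((0.598,0.205,0.26),16)
np.save("w0.npy",c,allow_pickle=True)
```

```text
371.64829954431775 321.1467902198516 243.5210241323099 [ 0.55085399 -0.11411437  0.39455665] [[ 0.28 -0.96  0.  ]
 [-0.91 -0.26  0.32]
 [-0.31 -0.09 -0.95]]
[-0.101  0.007 -0.002 -0.063  0.005 -0.183]
now [ 0.4732 -0.1298  0.273 ] yaw 16.35 q [-0.48 -0.15  2.    0.01  1.29  0.81] | turn [-0.26 -0.2   0.35] shift [ 213.9 -286.1   15.1]
```

View pics/w0.png

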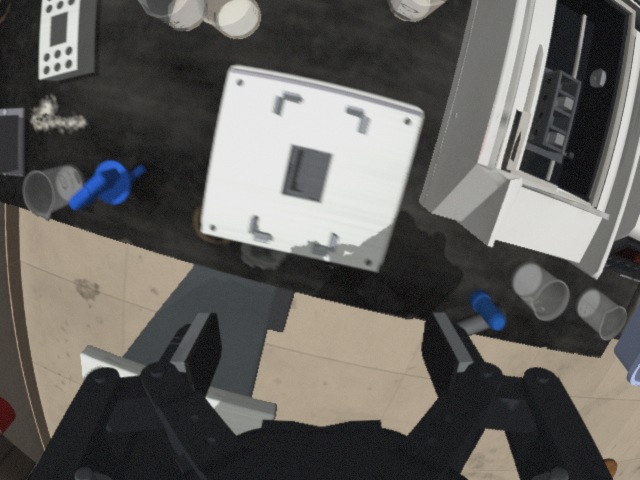

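```bash
cat >> h.py <<'E'
def wray(cam,u,v,z):
    E=np.array(cam["extrinsics"]); p=np.array([u-cam["cx"],v-cam["cy"]])/cam["fx"]; r=np.hypot(*p)
    d=E[:3,:3].T@np.r_[p/r*np.sin(r),np.cos(r)]; o=-E[:3,:3].T@E[:3,3]; return o+d*(z-o[2])/d[2]
def wproj(cam,P):
    E=np.array(cam["extrinsics"]); c=E[:3,:3]@np.array(P)+E[:3,3]; r=np.arctan2(np.hypot(c[0],c[1]),c[2])
    return c[:2]/np.hypot(c[0],c[1])*r*cam["fx"]+[cam["cx"],cam["cy"]]
def subpix(cam,pts,win=4):
    g=cv2.GaussianBlur(cv2.cvtColor(cam["color"],cv2.COLOR_RGB2GRAY),(3,3),0)
    return cv2.cornerSubPix(g,np.array(pts,np.float32).reshape(-1,1,2),(win,win),(-1,-1),(3,50,.01)).reshape(-1,2)
def rectfit(P,L,W):
    """rigid fit of LxW rect; P order: (+L,+W),(+L,-W),(-L,-W),(-L,+W)"""
    M=np.array([[L,W],[L,-W],[-L,-W],[-L,W]])/2; P=np.array(P)[:,:2]; c=P.mean(0); H=M.T@(P-c)
    a=np.arctan2(H[0,1]-H[1,0],H[0,0]+H[1,1]); Q=np.array([[np.cos(a),-np.sin(a)],[np.sin(a),np.cos(a)]])
    return c,np.degrees(a),((P-c)@Q-M)*1000
E
python3 - <<'E'
from h import *
c=np.load("w0.npy",allow_pickle=True).item()
for pts,L,W,z in (([(232,66),(424,113),(378,271),(201,235)],.14,.16,.09),([(292,145),(331,153),(323,201),(283,193)],.042,.034,.09)):
    p=subpix(c,pts); print(p.round(1).tolist()); f=rectfit([wray(c,*q,z) for q in p],L,W); print(f[0].round(4),f[1].round(2),f[2].round(1).tolist())
E
```

```text
[[230.89999389648438, 65.19999694824219], [423.0, 110.69999694824219], [377.0, 271.8999938964844], [200.60000610351562, 231.6999969482422]]
[ 0.5099 -0.114 ] 2.57 [[3.1, 1.0], [2.8, -0.7], [-3.1, -0.9], [-2.8, 0.5]]
[[291.70001220703125, 144.1999969482422], [331.5, 153.60000610351562], [320.0, 202.1999969482422], [281.5, 193.5]]
[ 0.5074 -0.1138] 2.94 [[0.2, -0.3], [-0.2, 0.5], [-0.1, 0.4], [0.1, -0.6]]
```

Request:
send_rows(
  rows="0 0 0 62 -80 5 1;0 0 0 124 -165 10 1;0 0 0 214 -286 15 1;0 0 0 214 -286 15 1;0 0 0 214 -286 15 1;0 0 0 164 -286 15 1;0 0 0 164 -286 15 1;0 0 0 164 -286 15 1",
)

```text
time: 2.85
eef_pos: [0.5505, 0.1815, 0.2584]
tcp_rot: [0.99, 0.139, 0.001, 0.0]
contact_force: [0.3, -0.0, 0.2]
opening: 0.999
finger_force: 0.0
```

Run:
```python
from h import *
c=ctrl.read_camera("wrist"); np.save("w1.npy",c,allow_pickle=True); plan((.598,.205,.03),16)
a=np.radians(16);Q=np.array([[np.cos(a),-np.sin(a)],[np.sin(a),np.cos(a)]])
def corners(cx,cy,L,W,z): return [np.r_[Q@(np.array(m)*[L/2,W/2])+[cx,cy],z] for m in ((1,1),(1,-1),(-1,-1),(-1,1))]
for L,W in((.11,.06),(.038,.026)):
    g=[wproj(c,P) for P in corners(.598,.205,L,W,.036)]; p=subpix(c,g,6); print(np.round(g).tolist(),p.round(1).tolist())
    f=rectfit([wray(c,*q,.036) for q in p],L,W); print(f[0].round(4),f[1].round(2),f[2].round(1).tolist())
im=c["color"][:,:,::-1].copy(); cv2.imwrite("pics/w1.png",im)
```

```text
now [0.5508 0.1811 0.2586] yaw 15.98 q [ 0.14  0.07  1.81 -0.    1.26  1.43] | turn [ 0.03 -0.07 -0.02] shift [ 51.7 -10.1 228.6]
[[277.0, 96.0], [343.0, 96.0], [342.0, 213.0], [279.0, 213.0]] [[274.20001220703125, 95.0999984741211], [340.8999938964844, 94.0], [340.3999938964844, 211.60000610351562], [276.6000061035156, 211.8000030517578]]
[0.5988 0.2075] 16.21 [[-0.0, 0.2], [0.3, -0.3], [-0.2, -0.4], [-0.1, 0.5]]
[[296.0, 135.0], [324.0, 135.0], [324.0, 175.0], [296.0, 176.0]] [[294.1000061035156, 133.60000610351562], [321.79998779296875, 133.60000610351562], [321.3999938964844, 172.10000610351562], [294.29998779296875, 173.1999969482422]]
[0.5992 0.2076] 16.02 [[-0.7, -0.5], [-0.9, 0.2], [1.3, 0.5], [0.3, -0.2]]
```

View pics/w1.png

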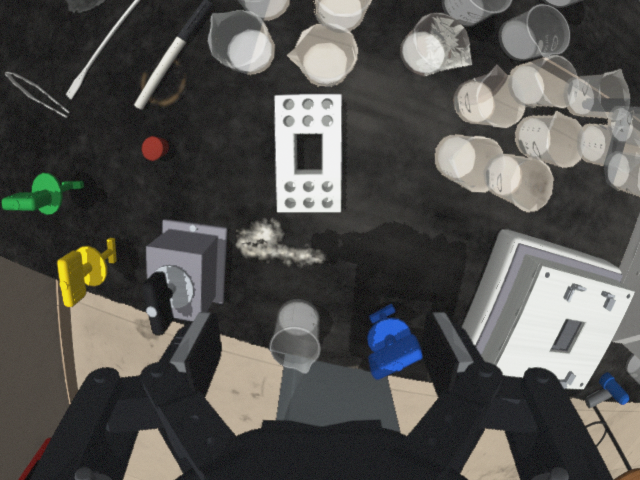

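The picture shows the block alone at (309,153), with its corners at (274,95) to (340,212). The beaker at (298,335) and the blue key at (393,345) are clear of the descent.

Request:
send_rows(
  rows="0 0 -0.2 53 -12 55 1;0 0 -0.2 53 -12 115 1;0 0 -0.2 53 -12 170 1;0 0 -0.2 53 -12 205 1;0 0 -0.2 53 -12 228 1;0 0 -0.2 53 -12 228 1;0 0 -0.2 53 -12 228 1;0 0 -0.2 53 -12 228 -1",
  grip_force=50,
)

```text
time: 3.9
eef_pos: [0.5994, 0.2081, 0.0322]
tcp_rot: [0.99, 0.141, 0.002, -0.0]
contact_force: [1.3, 0.5, 0.6]
opening: 0.813
finger_force: 0.0
```

Request:
send_rows(
  rows="0 0 0 0 0 0 -1;0 0 0 0 0 0 -1;0 0 0 0 0 0 -1;0 0 0 0 0 0 -1",
)

```text
time: 4.4
eef_pos: [0.5992, 0.2082, 0.0321]
tcp_rot: [0.99, 0.141, 0.002, 0.0]
contact_force: [-0.5, -1.3, 4.3]
opening: 0.691
finger_force: 58.2
```

Request:
send_rows(
  rows="0 0 0 0 0 -30 -1;0 0 0 0 0 -75 -1;0 0 0 0 0 -120 -1;0 0 0 0 0 -120 -1;0 0 0 0 0 -120 -1",
)

```text
time: 5.03
eef_pos: [0.5959, 0.2079, 0.147]
tcp_rot: [0.99, 0.141, -0.002, 0.0]
contact_force: [0.1, -0.1, -5.3]
opening: 0.688
finger_force: 57.1
```

Run:
```python
from h import *
c=ctrl.read_camera("wrist"); np.save("w2.npy",c,allow_pickle=True); save(c,"w2.png"); plan((.5074,-.1138,.24),2.9); s=ctrl.get_state(); print(s["contact_force"],s["wrist_torque"],s["opening"])
```

```text
now [0.5954 0.2078 0.1461] yaw 16.23 q [0.18 0.3  1.77 0.   1.08 1.46] | turn [ 0.    0.38 13.33] shift [-175.   284.1  -92.9]
[-1.10447614 -0.63956139 -5.67265753] [-0.08013194  0.03275736 -0.00771787] 0.6908817946106263
```

View pics/w2.png

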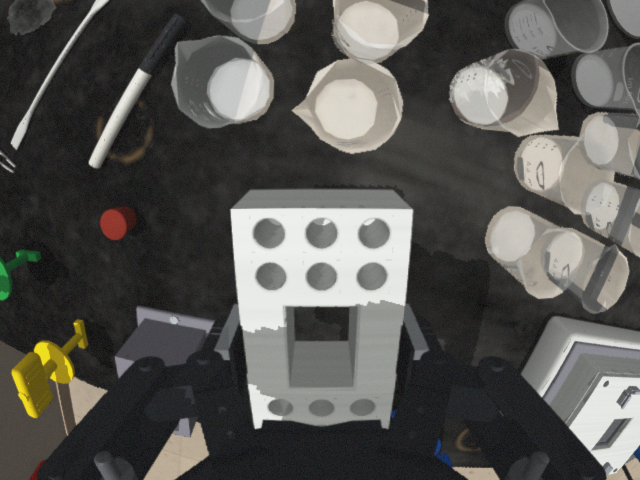

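The block is held square: its front top corners are at (232,209) and (412,209), and its slot is at (322,345). Next I'll measure its offset in the hand.

Run:
```python
from h import *
c=np.load("w2.npy",allow_pickle=True).item()
p=subpix(c,[(232,209),(412,209),(286,306),(355,306)],5); print(p)
T=R.from_euler("z",0); x=np.radians(16.23); C=R.from_quat([np.cos(x/2),np.sin(x/2),0,0])
for z in (.148,.150,.152): print(z,[ (C.inv().apply(wray(c,*q,z)-np.array([.5954,.2078,.146]))*1000).round(1).tolist() for q in p])
```

```text
[[229.92914 208.77148]
 [412.72507 209.09088]
 [284.476   305.65427]
 [357.34393 303.75415]]
0.148 [[54.5, -30.2, -2.0], [54.5, 31.5, -2.0], [18.1, -12.9, -2.0], [18.9, 13.8, -2.0]]
0.15 [[55.0, -29.7, -4.0], [54.9, 30.9, -4.0], [19.2, -12.6, -4.0], [20.0, 13.6, -4.0]]
0.152 [[55.5, -29.2, -6.0], [55.4, 30.4, -6.0], [20.3, -12.4, -6.0], [21.1, 13.3, -6.0]]
```

Request:
send_rows(
  rows="0 0 2 0 0 -60 -1;0 0 6 -40 44 -94 -1;0 0 10 -80 90 -94 -1;0 0 13.3 -120 135 -94 -1;0 0 13.3 -160 180 -94 -1;0 0 13.3 -200 225 -94 -1;0 0 13.3 -239 266 -94 -1;0 0 13.3 -239 266 -94 -1",
)

```text
time: 6.08
eef_pos: [0.44, -0.1165, 0.2409]
tcp_rot: [1.0, 0.022, -0.003, -0.001]
contact_force: [0.2, 1.4, -5.1]
opening: 0.692
finger_force: 57.9
```

Request:
send_rows(
  rows="0 0 0 0 0 0 -1;0 0 0 0 0 0 -1;0 0 0 0 0 0 -1",
)

```text
time: 6.45
eef_pos: [0.4429, -0.113, 0.2435]
tcp_rot: [1.0, 0.027, -0.0, -0.0]
contact_force: [0.5, 0.4, -4.1]
opening: 0.687
finger_force: 57.9
```

Run:
```python
from h import *
c=ctrl.read_camera("wrist"); np.save("w3.npy",c,allow_pickle=True); save(c,"w3.png"); plan((.5074,-.1138,.16),2.9); s=ctrl.get_state(); print(s["contact_force"],s["opening"],np.abs(s["dq"]).max())
a=np.radians(2.9);Q=np.array([[np.cos(a),-np.sin(a)],[np.sin(a),np.cos(a)]])
for L,W in((.14,.16),(.042,.034)):
    g=[wproj(c,np.r_[Q@(np.array(m)*[L/2,W/2])+[.5074,-.1138],.09]) for m in ((1,1),(1,-1),(-1,-1),(-1,1))]; p=subpix(c,g,5); print(np.round(g).tolist(),p.round(1).tolist())
    f=rectfit([wray(c,*q,.09) for q in p],L,W); print(f[0].round(4),f[1].round(2),f[2].round(1).tolist())
```

```text
now [ 0.4429 -0.1131  0.2437] yaw 3.05 q [-0.47 -0.2   2.1   0.    1.24  1.04] | turn [-0.02  0.03  0.15] shift [64.4  4.1 83.7]
[-0.20121524 -0.22122045 -4.63989369] 0.691991891314131 0.006604299576284492
[[218.0, 57.0], [435.0, 59.0], [426.0, 238.0], [225.0, 237.0]] [[220.0, 56.5], [437.29998779296875, 60.20000076293945], [428.1000061035156, 239.5], [224.89999389648438, 237.3000030517578]]
[ 0.5069 -0.1152] 2.47 [[0.2, 0.4], [0.0, -0.3], [-0.1, -1.0], [-0.1, 0.8]]
[[303.0, 118.0], [350.0, 118.0], [349.0, 175.0], [303.0, 175.0]] [[305.3999938964844, 118.80000305175781], [352.6000061035156, 119.19999694824219], [351.5, 176.8000030517578], [305.79998779296875, 175.6999969482422]]
[ 0.5067 -0.1157] 2.65 [[0.3, 0.2], [0.4, -0.1], [-0.6, -0.1], [-0.0, -0.1]]
```

View pics/w3.png

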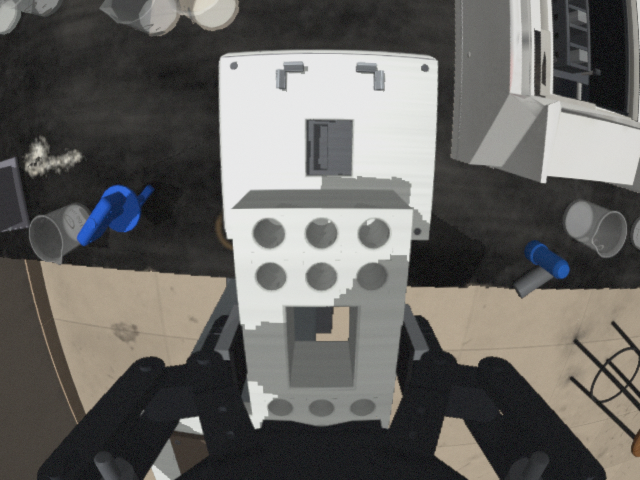

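Request:
send_rows(
  rows="0 0 0.4 40 3 0 -1;0 0 0.4 63.5 5.3 30 -1;0 0 0.4 63.5 5.3 60 -1;0 0 0.4 63.5 5.3 88 -1;0 0 0.4 63.5 5.3 100 -1;0 0 0.4 63.5 5.3 100 -1;0 0 0.4 63.5 5.3 100 -1;0 0 0.4 63.5 5.3 100 -1",
)

```text
time: 7.5
eef_pos: [0.5072, -0.1165, 0.1456]
tcp_rot: [1.0, 0.022, 0.001, 0.001]
contact_force: [-0.3, 0.1, -4.0]
opening: 0.693
finger_force: 57.7
```

Run:
```python
from h import *
plan((.5066,-.115,.122),2.6); s=ctrl.get_state(); print(s["contact_force"])
c=ctrl.read_camera("wrist"); np.save("w4.npy",c,allow_pickle=True)
d=np.load("w3.npy",allow_pickle=True).item(); g=cv2.cvtColor(d["color"],cv2.COLOR_RGB2GRAY)
for v in (126,135,145,155,165): print(v,g[v,300:358].tolist())
print(g[115:182,322].tolist())
top=[wray(d,u,147,.081).round(4).tolist() for u in (305,313,321,329,352)]; print(top)
```

```text
now [ 0.5072 -0.1165  0.1456] yaw 2.53 q [-0.42  0.06  2.04 -0.    1.03  1.11] | turn [ 0.08 -0.15 -0.07] shift [-0.6 -1.6 23.6]
[-0.26225363  0.12509013 -4.03722057]
126 [233, 232, 232, 231, 213, 162, 109, 70, 81, 107, 106, 107, 104, 92, 69, 60, 62, 59, 64, 65, 86, 96, 84, 85, 84, 83, 84, 76, 99, 105, 105, 104, 106, 104, 105, 104, 102, 104, 105, 106, 104, 103, 105, 104, 100, 100, 101, 103, 99, 105, 103, 101, 126, 190, 220, 231, 232, 233]
135 [232, 232, 232, 231, 212, 169, 118, 72, 86, 110, 106, 113, 107, 93, 69, 60, 63, 60, 64, 64, 83, 104, 107, 106, 103, 104, 106, 95, 102, 106, 109, 108, 106, 106, 106, 106, 106, 105, 105, 107, 106, 105, 105, 104, 102, 105, 103, 102, 104, 103, 106, 107, 130, 189, 228, 232, 231, 233]
145 [233, 232, 231, 231, 219, 177, 116, 69, 62, 64, 77, 104, 103, 90, 65, 63, 61, 58, 62, 84, 100, 101, 103, 102, 101, 101, 100, 95, 101, 104, 104, 102, 104, 104, 102, 104, 102, 104, 103, 102, 104, 101, 102, 100, 103, 102, 101, 101, 102, 101, 100, 113, 167, 201, 226, 233, 234, 232]
155 [232, 233, 232, 231, 220, 174, 111, 68, 63, 65, 78, 100, 100, 89, 71, 59, 59, 58, 63, 
[... 222 characters left out ...]
 98, 69, 68, 85, 106, 105, 103, 87, 67, 58, 59, 64, 60, 62, 83, 100, 102, 103, 102, 101, 98, 92, 100, 101, 101, 105, 98, 100, 102, 102, 103, 104, 104, 103, 101, 101, 104, 105, 101, 102, 101, 102, 101, 102, 102, 124, 185, 221, 231, 232, 232, 233]
[232, 231, 227, 203, 144, 92, 86, 104, 94, 77, 68, 84, 103, 104, 100, 103, 104, 105, 106, 105, 107, 107, 105, 103, 105, 104, 105, 101, 99, 100, 103, 103, 104, 101, 100, 104, 102, 104, 105, 103, 100, 99, 105, 101, 104, 103, 101, 104, 103, 102, 102, 103, 100, 84, 74, 91, 104, 104, 108, 101, 106, 131, 145, 153, 151, 151, 151]
[[0.5056, -0.0978, 0.081], [0.5059, -0.1039, 0.081], [0.5062, -0.1099, 0.081], [0.5066, -0.116, 0.081], [0.5076, -0.1334, 0.081]]
```

Request:
send_rows(
  rows="0 0 0 -0.5 -1.5 0 -1;0 0 0 -0.5 -1.5 6 -1;0 0 0 -0.5 -1.5 10 -1;0 0 0 -0.5 -1.5 10 -1",
)

```text
time: 8.05
eef_pos: [0.5052, -0.1144, 0.1331]
tcp_rot: [1.0, 0.022, -0.001, -0.0]
contact_force: [0.4, -0.2, -3.9]
opening: 0.694
finger_force: 57.9
```

Run:
```python
from h import *
plan((.5066,-.115,.122),2.6); s=ctrl.get_state(); print(s["contact_force"],s["wrist_torque"])
```

```text
now [ 0.5052 -0.1144  0.1331] yaw 2.53 q [-0.42  0.08  2.05  0.    1.01  1.11] | turn [-0.04  0.09 -0.07] shift [ 1.4  0.7 11.1]
[ 0.433802   -0.15515015 -3.89591986] [ 0.02547162 -0.00666301 -0.00416735]
```

Request:
send_rows(
  rows="0 0 0 1 0.5 0 -1;0 0 0 1 0.5 3 -1;0 0 0 1 0.5 5 -1;0 0 0 1 0.5 5 -1",
)

```text
time: 8.55
eef_pos: [0.5066, -0.115, 0.1286]
tcp_rot: [1.0, 0.022, -0.0, -0.0]
contact_force: [0.4, 0.0, -4.2]
opening: 0.693
finger_force: 57.9
```

Request:
send_rows(
  rows="0 0 0 0 0 2 -1;0 0 0 0 0 3 -1;0 0 0 0 0 3 -1",
)

```text
time: 8.93
eef_pos: [0.5067, -0.1151, 0.1259]
tcp_rot: [1.0, 0.022, -0.0, -0.0]
contact_force: [-0.1, -0.4, -4.5]
opening: 0.69
finger_force: 57.9
```

Request:
send_rows(
  rows="0 0 0 0 0 1 -1;0 0 0 0 0 2 -1;0 0 0 0 0 2.5 -1;0 0 0 0 0 2.5 -1",
)

```text
time: 9.43
eef_pos: [0.5067, -0.1151, 0.1234]
tcp_rot: [1.0, 0.022, -0.0, -0.0]
contact_force: [0.2, 0.8, -5.3]
opening: 0.689
finger_force: 57.9
```

Request:
send_rows(
  rows="0 0 0 0 0 0.7 -1;0 0 0 0 0 1.4 -1;0 0 0 0 0 1.4 -1",
)

```text
time: 9.8
eef_pos: [0.5069, -0.1151, 0.1222]
tcp_rot: [1.0, 0.022, 0.0, 0.0]
contact_force: [0.1, 0.0, -4.6]
opening: 0.689
finger_force: 58.1
```

Request:
send_rows(
  rows="0 0 0 0 0 0.5 -1;0 0 0 0 0 0.8 -1;0 0 0 0 0 0.8 -1",
)

```text
time: 10.18
eef_pos: [0.5068, -0.1152, 0.1221]
tcp_rot: [1.0, 0.022, -0.0, 0.0]
contact_force: [-3.8, 0.9, 3.8]
opening: 0.688
finger_force: 59.0
```

Request:
send_rows(
  rows="0 0 0 0 0 0.4 -1;0 0 0 0 0 0.8 -1;0 0 0 0 0 0.8 -1",
)

```text
time: 10.55
eef_pos: [0.5068, -0.1151, 0.1221]
tcp_rot: [1.0, 0.022, -0.0, -0.0]
contact_force: [-7.1, 2.2, 8.6]
opening: 0.693
finger_force: 59.6
```

Request:
send_rows(
  rows="0 0 0 0 0 0.3 0;0 0 0 0 0 0 0.7;0 0 0 0 0 0 0.8;0 0 0 0 0 0 0.8;0 0 0 0 0 -30 0.8;0 0 0 0 0 -80 0.8;0 0 0 0 0 -130 0.8;0 0 0 -40 0 -150 0.8",
)

```text
time: 11.55
eef_pos: [0.469, -0.1178, 0.2748]
tcp_rot: [1.0, 0.023, 0.003, 0.002]
contact_force: [-0.4, -0.3, 0.2]
opening: 0.897
finger_force: 0.0
```

Request:
send_rows(
  rows="0 0 0 -20 0 0 1;0 0 0 -20 0 0 1;0 0 0 -20 0 0 1",
)

```text
time: 11.92
eef_pos: [0.4472, -0.1178, 0.2702]
tcp_rot: [1.0, 0.022, 0.0, -0.0]
contact_force: [-0.2, -0.0, -0.2]
opening: 0.997
finger_force: 0.0
```

Run:
```python
from h import *
c=ctrl.read_camera("wrist"); np.save("w5.npy",c,allow_pickle=True); save(c,"w5.png"); plan((.43,.27,.27),15); s=ctrl.get_state(); print(s["time"],s["contact_force"],s["opening"])
a=np.radians(2.6);Q=np.array([[np.cos(a),-np.sin(a)],[np.sin(a),np.cos(a)]])
for L,W,z in((.11,.06,.126),(.038,.026,.126),(.14,.16,.09)):
    g=[wproj(c,np.r_[Q@(np.array(m)*[L/2,W/2])+[.507,-.1155],z]) for m in ((1,1),(1,-1),(-1,-1),(-1,1))]; p=subpix(c,g,4); print(np.round(g).tolist(),p.round(1).tolist())
    f=rectfit([wray(c,*q,z) for q in p],L,W); print(f[0].round(4),f[1].round(2),f[2].round(1).tolist())
```

```text
now [ 0.4473 -0.1178  0.2701] yaw 2.54 q [-0.48 -0.21  2.06  0.    1.3   1.05] | turn [-2.000e-02  1.000e-02 -1.246e+01] shift [-1.000e-01 -3.881e+02  2.000e-01]
11.975 [ 0.57902864 -0.86577924  0.28661111] 0.9987266978608622
[[278.0, 78.0], [364.0, 78.0], [361.0, 228.0], [281.0, 228.0]] [[277.79998779296875, 78.5], [364.5, 78.0], [361.29998779296875, 228.10000610351562], [280.8999938964844, 228.1999969482422]]
[ 0.5068 -0.1156] 2.56 [[-0.3, 0.2], [-0.0, -0.3], [0.2, 0.0], [0.1, 0.0]]
[[302.0, 127.0], [339.0, 127.0], [339.0, 180.0], [303.0, 180.0]] [[302.79998779296875, 127.69999694824219], [339.6000061035156, 127.80000305175781], [339.20001220703125, 180.3000030517578], [303.0, 180.60000610351562]]
[ 0.5068 -0.1156] 2.49 [[0.0, -0.1], [-0.1, 0.0], [0.1, -0.0], [-0.1, 0.1]]
[[222.0, 69.0], [420.0, 68.0], [414.0, 233.0], [229.0, 233.0]] [[220.6999969482422, 67.5999984741211], [421.20001220703125, 67.5999984741211], [413.8999938964844, 234.0], [229.39999389648438, 234.39999389648438]]
[ 0.507  -0.1157] 2.67 [[1.0, 1.1], [0.5, -0.9], [-0.7, -0.1], [-0.8, -0.2]]
```

View pics/w5.png

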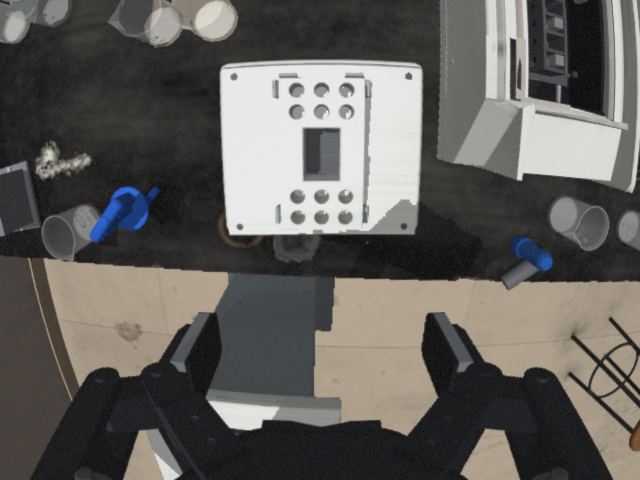

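The block sits flat between the stops: its top-face corners run from (278,78) to (361,228), and the fit matches height 0.126 m. The lock slot shows dark at (312,152). Next is the key.

Request:
send_rows(
  rows="0 0 -10 0 -30 -20 1;0 0 -20 10 -85 -30 1;0 0 -31 20 -140 -30 1;0 0 -41 30 -200 -30 1;0 0 -52 45 -260 -30 1;0 0 -62 60 -320 -30 1;0 0 -73 75 -380 -30 1;0 0 -84 81 -425 -30 1",
)

```text
time: 12.98
eef_pos: [0.5095, 0.3135, 0.2993]
tcp_rot: [0.729, 0.685, -0.0, -0.0]
contact_force: [0.4, -0.6, 0.3]
opening: 0.996
finger_force: 0.0
```

Request:
send_rows(
  rows="0 0 -10 0 0 0 1;0 0 -20 0 0 0 1;0 0 -31 0 0 0 1;0 0 -41 0 0 0 1;0 0 -52 0 0 0 1;0 0 -62 0 0 0 1;0 0 -73 0 0 0 1;0 0 -84 0 0 0 1",
)

```text
time: 13.98
eef_pos: [0.5094, 0.311, 0.2994]
tcp_rot: [0.088, 0.996, -0.0, -0.001]
contact_force: [0.4, -0.3, 0.1]
opening: 1.002
finger_force: 0.0
```

Request:
send_rows(
  rows="0 0 -10 0 0 0 1;0 0 -20 0 0 0 1;0 0 -24 0 0 0 1;0 0 -24 0 0 0 1;0 0 -24 0 0 0 1",
)

```text
time: 14.6
eef_pos: [0.5092, 0.3107, 0.2999]
tcp_rot: [-0.117, 0.993, -0.0, -0.0]
contact_force: [0.7, 0.0, 0.1]
opening: 1.0
finger_force: 0.0
```

Run:
```python
from h import *
c=ctrl.read_camera("wrist"); np.save("w6.npy",c,allow_pickle=True); save(c,"w6.png"); plan((.435,.29,.2),195); s=ctrl.get_state(); print(s["time"],np.abs(s["dq"]).max())
for t in ("key_stand","lock_key"):
    for d in ctrl.look_for(c,t)[:4]:
        P=w(c,d["position"]); print(t,round(d["p"],2),P.round(4),wproj(c,P).round())
d=np.load("w5.npy",allow_pickle=True).item(); g=cv2.cvtColor(d["color"],cv2.COLOR_RGB2GRAY)
for v in (140,150,160): print(v,g[v,298:344].tolist())
```

```text
now [0.5091 0.3106 0.3   ] yaw -166.53 q [ 0.38  0.08  1.73  0.    1.33 -1.43] | turn [-0.   -0.03 -1.53] shift [ 76.8  -2.8 100.1]
14.65 0.008045908177202708
key_stand 0.71 [ 0.4934 -0.0313  0.0584] [ 43. 135.]
key_stand 0.66 [0.4361 0.293  0.0639] [321. 130.]
lock_key 0.83 [0.4327 0.4054 0.0908] [442. 160.]
lock_key 0.81 [0.4417 0.0912 0.0848] [119. 101.]
lock_key 0.74 [0.4944 0.4687 0.081 ] [476. 235.]
lock_key 0.6 [0.4492 0.3001 0.0708] [326. 146.]
140 [233, 232, 231, 223, 188, 125, 91, 74, 64, 53, 54, 60, 62, 61, 59, 60, 61, 61, 62, 62, 59, 64, 91, 104, 105, 105, 108, 107, 107, 105, 106, 106, 106, 105, 106, 103, 104, 106, 105, 103, 105, 120, 191, 222, 231, 232]
150 [234, 233, 232, 228, 183, 126, 93, 78, 62, 57, 53, 60, 60, 63, 57, 61, 57, 60, 61, 57, 61, 70, 88, 104, 104, 103, 104, 105, 104, 103, 103, 105, 101, 106, 105, 105, 100, 103, 104, 105, 109, 135, 193, 220, 230, 233]
160 [232, 233, 233, 228, 186, 139, 98, 74, 62, 59, 60, 65, 67, 61, 60, 60, 63, 60, 59, 60, 61, 67, 84, 101, 102, 103, 107, 106, 106, 104, 106, 104, 104, 106, 106, 104, 103, 106, 107, 106, 108, 136, 188, 225, 232, 233]
```

View pics/w6.png

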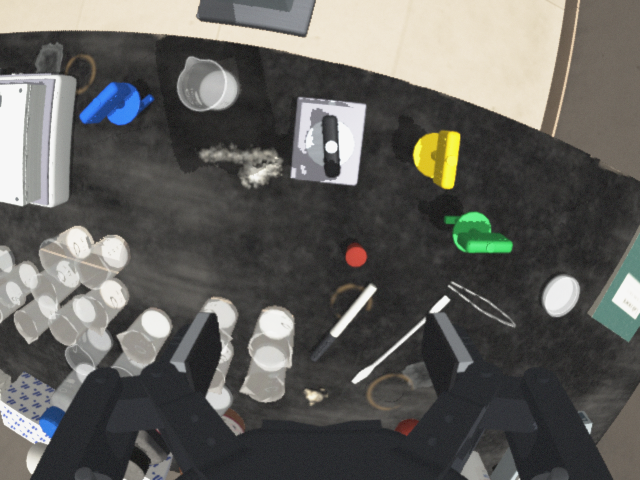

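The key shows from above as the black wing from (331,115) to (333,178) on the grey stand. Yellow (440,160), green (480,233) and blue (115,103) are the look-alikes.

Run:
```python
from h import *
c=np.load("w6.npy",allow_pickle=True).item(); g=cv2.cvtColor(c["color"],cv2.COLOR_RGB2GRAY)
E=np.array(c["extrinsics"]); o=-E[:3,:3].T@E[:3,3]; print("cam",o,"nadir",wproj(c,o+[0.0001,0,-.3]))
for t in (45,60,75):
    m=np.zeros_like(g); m[108:186,312:352]=(g[108:186,312:352]<t); n,l,st,ce=cv2.connectedComponentsWithStats(m); k=1+np.argmax(st[1:,4]); ys,xs=np.nonzero(l==k)
    r=cv2.minAreaRect(np.float32([wray(c,x,y,.119)[:2]*1000 for x,y in zip(xs,ys)])); print(t,st[k],r)
# stand top corners
p=subpix(c,[(300,100),(366,103),(357,185),(292,179)],4); print(p)
for v in (125,140,165): print(v,g[v,288:372:1].tolist())
save(c,"c6.png",(285,90,375,195),5)
```

```text
cam [0.42932143 0.29100933 0.42101553] nadir [320.97227245 123.2157324 ]
45 [324 157  15  20 186] ((461.64678955078125, 307.4624938964844), (16.17238426208496, 10.956999778747559), 18.681041717529297)
60 [324 151  16  26 243] ((459.4200439453125, 306.98956298828125), (20.56613540649414, 12.205683708190918), 13.545677185058594)
75 [324 148  16  30 311] ((458.6259460449219, 306.8031005859375), (23.850473403930664, 12.228148460388184), 13.616473197937012)
[[297.81458  96.46519]
 [365.57214 104.12668]
 [355.54794 184.40053]
 [290.4746  177.62027]]
125 [52, 46, 40, 40, 42, 43, 61, 96, 122, 128, 132, 158, 217, 224, 225, 226, 226, 227, 228, 227, 226, 221, 192, 138, 129, 138, 155, 166, 172, 173, 173, 170, 147, 97, 61, 46, 55, 50, 61, 65, 74, 75, 78, 84, 89, 87, 77, 65, 57, 113, 214, 247, 247, 247, 247, 247, 246, 239, 228, 227, 233, 232, 232, 233, 232, 233, 232, 233, 233, 234, 233, 233, 234, 232, 222, 175, 101, 59, 55, 55, 55, 55, 55, 53]
140 [33, 36, 34, 33, 41, 74, 106, 124, 127, 140, 175, 221, 226, 226, 225, 223, 183, 163, 236, 246, 247, 246, 247, 245, 202, 172, 170, 172, 171, 172, 175, 173, 171, 172, 149, 78, 50, 51, 55, 65, 82, 112, 159, 161, 145, 125, 103, 79, 67, 59, 146, 247, 247, 247, 247, 247, 247, 247, 247, 247, 247, 247, 247, 247, 247, 244, 236, 234, 233, 234, 234, 233, 229, 199, 119, 58, 45, 46, 41, 39, 39, 43, 48, 46]
165 [53, 49, 46, 71, 114, 122, 125, 129, 126, 126, 125, 129, 161, 215, 213, 159, 139, 131, 127, 125, 124, 125, 127, 127, 126, 127, 127, 125, 124, 125, 125, 132, 143, 155, 154, 122, 59, 33, 37, 37, 43, 40, 38, 40, 38, 40, 42, 34, 39, 40, 33, 81, 185, 223, 231, 233, 233, 233, 234, 233, 234, 234, 234, 234, 233, 234, 234, 235, 234, 231, 202, 112, 54, 40, 47, 46, 49, 51, 53, 56, 57, 58, 59, 61]
```

View pics/c6.png

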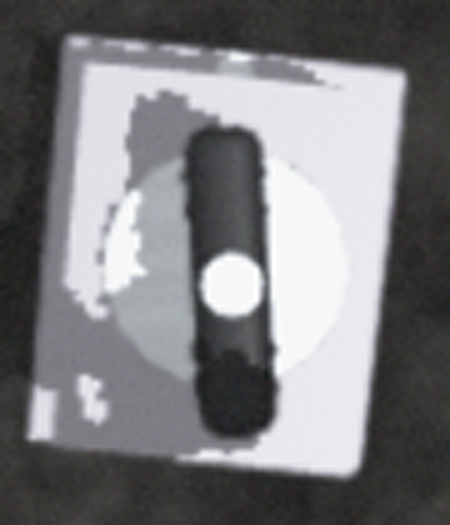

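The crop confirms the black wing, running from (330,116) to (333,177) with a white cap at (331,147). It is turned a few degrees relative to the stand.

Run:
```python
from h import *
c=np.load("w6.npy",allow_pickle=True).item()
m=np.zeros((480,640),np.uint8); cv2.fillConvexPoly(m,(np.float32([(188,150),(200,130),(225,127),(250,130),(262,150),(276,400),(262,430),(238,437),(212,430),(200,410)])/5+[285,90]).round().astype(np.int32),1)
A=wray(c,330,115.6,.119);B=wray(c,332.6,177.2,.119);D=wray(c,331.4,146.8,.119)
print(A,B,(A+B)/2,D,np.linalg.norm(A-B),np.degrees(np.arctan2(*(A-B)[[1,0]])),"width",np.linalg.norm(wray(c,323.2,140,.119)-wray(c,338.2,140,.119)))
f=rectfit([wray(c,*q,.066) for q in [(356.4,185),(291,178),(298,97.4),(366,104.4)]],.074,.058); print(f[0].round(4),f[1].round(2),f[2].round(1).tolist())
d=np.load("w5.npy",allow_pickle=True).item()
for z in (.078,.081,.084):
  print([wray(d,u,150,z)[1].round(4) for u in (307,319.8)])
  e=np.load("w3.npy",allow_pickle=True).item(); print("w3",[wray(e,u,147,z)[1].round(4) for u in (313.2,327.3)])
plan((.442,.2965,.135),193.5)
```

```text
[0.42170852 0.29656131 0.119     ] [0.47016272 0.31053078 0.119     ] [0.44593562 0.30354605 0.119     ] [0.4461123  0.30363905 0.119     ] 0.05042772814277606 -163.91758327517755 width 0.012054472720297396
[0.4446 0.3014] 7.72 [[2.3, 2.8], [1.8, -2.7], [-2.0, -3.1], [-2.1, 3.0]]
[np.float64(-0.1038), np.float64(-0.1145)]
w3 [np.float64(-0.104), np.float64(-0.1147)]
[np.float64(-0.1039), np.float64(-0.1145)]
w3 [np.float64(-0.104), np.float64(-0.1147)]
[np.float64(-0.104), np.float64(-0.1145)]
w3 [np.float64(-0.1041), np.float64(-0.1146)]
now [0.5091 0.3105 0.3003] yaw -166.52 q [ 0.38  0.08  1.73  0.    1.33 -1.43] | turn [-0.   -0.01 -0.02] shift [ 68.4   2.  165.3]
```

Request:
send_rows(
  rows="0 0 -2.6 50 6 30 0;0 0 -2.6 63.4 7.7 70 0;0 0 -2.6 63.4 7.7 120 0;0 0 -2.6 63.4 7.7 150 0;0 0 -2.6 63.4 7.7 150 0;0 0 -2.6 63.4 7.7 150 0;0 0 -2.6 63.4 7.7 150 0",
  grip_force=100,
)

```text
time: 15.62
eef_pos: [0.4469, 0.3037, 0.1528]
tcp_rot: [-0.14, 0.99, 0.001, 0.002]
contact_force: [0.1, 0.1, 0.9]
opening: 0.503
finger_force: 0.0
```

Run:
```python
from h import *
plan((.4457,.3032,.112),196.1); s=ctrl.get_state(); print(s["contact_force"],s["opening"])
```

```text
now [0.4469 0.3037 0.1528] yaw -163.9 q [ 0.41  0.1   1.99  0.    1.05 -1.44] | turn [ 0.03  0.23 -0.  ] shift [ 1.4 -0.2 40.8]
[0.13071349 0.09354043 0.91582512] 0.5032665987752898
```

Request:
send_rows(
  rows="0 0 0 1 0 20 0;0 0 0 1 0 36 0;0 0 0 1 0 40 0;0 0 0 1 0 40 0;0 0 0 1 0 40 -1;0 0 0 1 0 40 -1;0 0 0 1 0 40 -1;0 0 0 1 0 40 -1",
)

```text
time: 16.62
eef_pos: [0.4451, 0.3031, 0.1111]
tcp_rot: [-0.14, 0.99, 0.0, 0.001]
contact_force: [0.8, -0.3, 1.7]
opening: 0.133
finger_force: 97.4
```

Request:
send_rows(
  rows="0 0 0 0 0 0 -1;0 0 0 0 0 0 -1;0 0 0 0 0 0 -1",
)

```text
time: 17.0
eef_pos: [0.445, 0.3031, 0.1108]
tcp_rot: [-0.14, 0.99, 0.0, 0.001]
contact_force: [1.6, 1.1, 2.5]
opening: 0.131
finger_force: 97.4
```

Run:
```python
from h import *
plan((.4457,.3032,.112),196.1); s=ctrl.get_state(); print(s["contact_force"],s["wrist_torque"],s["opening"])
```

```text
now [0.445  0.3031 0.1108] yaw -163.9 q [ 0.41  0.15  2.02  0.    0.97 -1.44] | turn [ 0.02  0.08 -0.  ] shift [-0.7 -0.  -1.2]
[1.60360174 1.08863392 2.53273171] [ 0.16168453 -0.21874669 -0.00608984] 0.13141960852997192
```

Request:
send_rows(
  rows="0 0 0 0 0 -10 -1;0 0 0 0 0 -30 -1;0 0 0 0 0 -60 -1;0 0 0 0 0 -100 -1;0 0 0 0 0 -140 -1;0 0 0 0 0 -150 -1;0 0 0 0 0 -150 -1;0 0 0 0 0 -150 -1",
)

```text
time: 18.0
eef_pos: [0.4434, 0.3023, 0.2578]
tcp_rot: [-0.14, 0.99, -0.001, -0.002]
contact_force: [0.4, -0.1, -1.7]
opening: 0.131
finger_force: 97.4
```

Run:
```python
from h import *
plan((.507,-.11,.26),182.6); s=ctrl.get_state(); print(s["contact_force"],s["wrist_torque"],s["opening"],s["finger_force"])
c=ctrl.read_camera("wrist"); np.save("w7.npy",c,allow_pickle=True); save(c,"w7.png",(170,120,470,400),2.5)
```

```text
now [0.4434 0.3023 0.2578] yaw -163.9 q [ 0.41 -0.02  1.91 -0.    1.26 -1.44] | turn [-0.07 -0.26 13.5 ] shift [  53.3 -413.7   -1.7]
[ 0.41173803 -0.1468696  -1.70098994] [-0.03827985  0.04126182  0.00156463] 0.1314835344661825 97.43093490600586
```

View pics/w7.png

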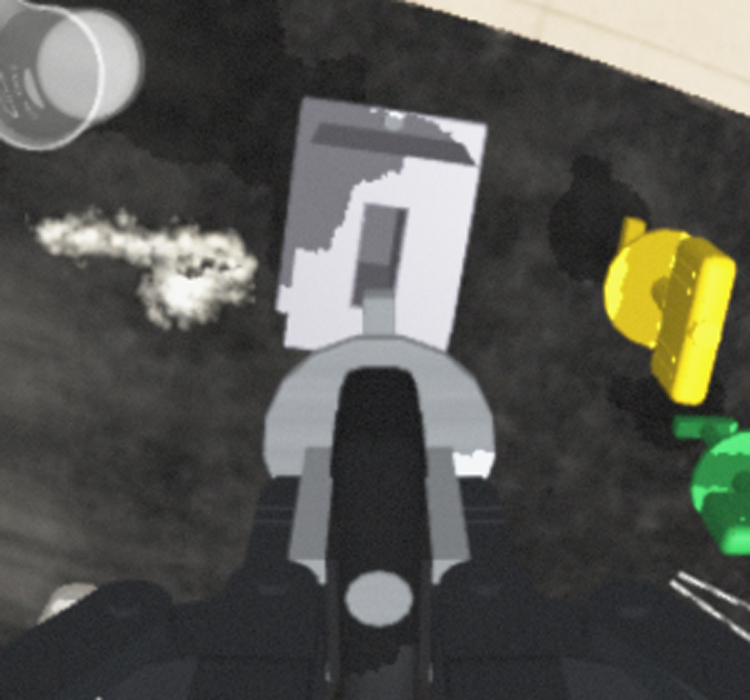

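The key hangs straight in the hand: the bar end is at crop (378,290) and the cap at (378,599). The empty stand slot and the look-alikes are unmoved.

```bash
cat >> h.py <<'E'
def intool(cam,s,u,v,dz):
    C=R.from_quat(s["tcp_rot"]); return (C.inv().apply(wray(cam,u,v,s["eef_pos"][2]+dz)-s["eef_pos"])*1000).round(1)
E
python3 - <<'E'
from h import *
c=np.load("w7.npy",allow_pickle=True).item(); s=ctrl.get_state(); f=lambda x,y:(170+x/2.5,120+y/2.5)
print("bar end L/R",intool(c,s,*f(363,290),-.090),intool(c,s,*f(394,290),-.090))
print("cap",intool(c,s,*f(378.5,599),.008)); print("wing end",intool(c,s,*f(378,368),.008))
print("collar front",intool(c,s,*f(378,335),-.040))
# lock slot ends in x from w3
e=np.load("w3.npy",allow_pickle=True).item(); g=cv2.cvtColor(e["color"],cv2.COLOR_RGB2GRAY)
for u in (315,317): print(g[112:182,u].tolist())
E
```

```text
bar end L/R [16.1 -4.  90.1] [16.1  3.4 90.1]
cap [-1.2 -0.4 -8. ]
wing end [36.1 -0.5 -7.8]
collar front [23.1 -0.5 40.1]
[232, 232, 232, 232, 233, 228, 202, 140, 82, 93, 106, 97, 67, 63, 60, 62, 59, 61, 62, 60, 62, 61, 61, 60, 57, 61, 62, 62, 63, 60, 63, 66, 62, 63, 62, 64, 61, 58, 64, 66, 63, 61, 59, 59, 59, 63, 63, 62, 60, 64, 61, 63, 64, 58, 64, 59, 59, 66, 91, 105, 110, 104, 101, 125, 181, 216, 230, 232, 232, 231]
[232, 233, 233, 233, 231, 227, 203, 141, 81, 87, 104, 95, 73, 66, 59, 60, 60, 59, 60, 60, 62, 63, 61, 60, 62, 61, 60, 63, 61, 64, 57, 61, 59, 58, 60, 59, 60, 58, 61, 62, 62, 60, 60, 58, 62, 62, 62, 64, 66, 64, 64, 65, 60, 64, 59, 61, 58, 64, 89, 104, 107, 105, 101, 129, 180, 219, 230, 232, 233, 232]
```

Run:
```python
from h import *
e=np.load("w3.npy",allow_pickle=True).item()
for z in (.078,.081,.084):
  a=wray(e,316,123.6,z);b=wray(e,316,170,z);print(z,a.round(4),b.round(4),((a+b)/2).round(4))
plan((.5056,-.1088,.26),182.6)
```

```text
0.078 [ 0.5239 -0.1052  0.078 ] [ 0.4879 -0.107   0.078 ] [ 0.5059 -0.1061  0.078 ]
0.081 [ 0.5239 -0.1052  0.081 ] [ 0.4883 -0.107   0.081 ] [ 0.5061 -0.1061  0.081 ]
0.084 [ 0.5239 -0.1053  0.084 ] [ 0.4887 -0.1071  0.084 ] [ 0.5063 -0.1062  0.084 ]
now [0.4435 0.3023 0.2578] yaw -163.9 q [ 0.41 -0.02  1.91 -0.    1.26 -1.44] | turn [-0.07 -0.26 13.5 ] shift [  54.4 -412.2   -1.6]
```

Request:
send_rows(
  rows="0 0 2 5 -30 -5 -1;0 0 4 12 -85 -5 -1;0 0 6 20 -145 -5 -1;0 0 8 28 -205 -5 -1;0 0 10 36 -265 -5 -1;0 0 12 44 -325 -3 -1;0 0 13.5 50 -380 -2 -1;0 0 13.5 54 -412 -2 -1",
)

```text
time: 19.05
eef_pos: [0.5063, -0.1104, 0.2606]
tcp_rot: [-0.021, 1.0, 0.001, -0.001]
contact_force: [0.1, 0.5, -1.9]
opening: 0.134
finger_force: 97.8
```

Request:
send_rows(
  rows="0 0 0 0 0 0 -1;0 0 0 0 0 0 -1;0 0 0 0 0 0 -1",
)

```text
time: 19.42
eef_pos: [0.5067, -0.1068, 0.262]
tcp_rot: [-0.023, 1.0, 0.0, -0.0]
contact_force: [0.2, 0.1, -1.7]
opening: 0.136
finger_force: 97.8
```

Run:
```python
from h import *
s=ctrl.get_state(); plan((.5053,-.1088,.2),182.6); print(s["contact_force"])
```

```text
now [ 0.5067 -0.1068  0.262 ] yaw -177.31 q [-0.4  -0.07  1.95  0.    1.26 -2.02] | turn [ 0.04 -0.05  0.09] shift [ 1.4 -2.  62. ]
[ 0.15684982  0.09360484 -1.65302837]
```

Request:
send_rows(
  rows="0 0 0 1.4 -2 10 -1;0 0 0 1.4 -2 25 -1;0 0 0 1.4 -2 38 -1;0 0 0 1.4 -2 50 -1;0 0 0 1.4 -2 60 -1;0 0 0 1.4 -2 62 -1;0 0 0 1.4 -2 62 -1;0 0 0 1.4 -2 62 -1",
)

```text
time: 20.42
eef_pos: [0.506, -0.1102, 0.2011]
tcp_rot: [-0.023, 1.0, -0.0, 0.001]
contact_force: [-0.4, 0.5, -2.4]
opening: 0.135
finger_force: 97.8
```

Run:
```python
from h import *
s=ctrl.get_state(); plan((.5053,-.1088,.184),182.6); print(s["contact_force"],s["wrist_torque"])
```

```text
now [ 0.506  -0.1102  0.2011] yaw -177.4 q [-0.41 -0.01  2.01  0.    1.14 -2.03] | turn [-0.03  0.06  0.  ] shift [ 0.7  1.5 17.1]
[-0.43753313  0.45592756 -2.42451137] [0.00800916 0.02448512 0.03606129]
```

Request:
send_rows(
  rows="0 0 0 0.7 1.2 4 -1;0 0 0 0.7 1.2 8 -1;0 0 0 0.7 1.2 12 -1;0 0 0 0.7 1.2 13 -1;0 0 0 0.7 1.2 13 -1;0 0 0 0.7 1.2 13 -1",
)

```text
time: 21.18
eef_pos: [0.505, -0.1089, 0.1876]
tcp_rot: [-0.023, 1.0, -0.0, 0.0]
contact_force: [0.1, -0.8, -2.1]
opening: 0.133
finger_force: 97.8
```

Run:
```python
from h import *
s=ctrl.get_state(); plan((.5053,-.1088,.184),182.6); print(s["contact_force"],s["wrist_torque"])
```

```text
now [ 0.505  -0.1089  0.1876] yaw -177.4 q [-0.41  0.    2.02 -0.    1.12 -2.03] | turn [-0.01  0.01  0.  ] shift [-0.3  0.1  3.6]
[ 0.14440478 -0.81587458 -2.12802259] [ 0.01636609 -0.01142622  0.08458377]
```

Well aligned. Now I'll feel downwards in small steps.

Request:
send_rows(
  rows="0 0 0 0 0 1.5 -1;0 0 0 0 0 3 -1;0 0 0 0 0 4 -1;0 0 0 0 0 4 -1",
)

```text
time: 21.68
eef_pos: [0.5048, -0.1088, 0.1833]
tcp_rot: [-0.023, 1.0, 0.0, -0.0]
contact_force: [0.6, -0.1, -0.9]
opening: 0.132
finger_force: 97.8
```

Request:
send_rows(
  rows="0 0 0 0 0 1 -1;0 0 0 0 0 2 -1;0 0 0 0 0 2 -1",
)

```text
time: 22.05
eef_pos: [0.5048, -0.1089, 0.1813]
tcp_rot: [-0.023, 1.0, 0.0, -0.0]
contact_force: [-0.7, -0.5, -1.2]
opening: 0.135
finger_force: 97.8
```

Request:
send_rows(
  rows="0 0 0 0 0 1 -1;0 0 0 0 0 2 -1;0 0 0 0 0 2 -1",
)

```text
time: 22.42
eef_pos: [0.5048, -0.1089, 0.1794]
tcp_rot: [-0.023, 1.0, 0.0, -0.0]
contact_force: [0.3, 0.6, -1.7]
opening: 0.134
finger_force: 97.8
```

Request:
send_rows(
  rows="0 0 0 0 0 1 -1;0 0 0 0 0 2 -1;0 0 0 0 0 2 -1",
)

```text
time: 22.8
eef_pos: [0.5048, -0.1088, 0.1774]
tcp_rot: [-0.023, 1.0, 0.0, -0.0]
contact_force: [-0.1, -0.3, -1.3]
opening: 0.132
finger_force: 97.8
```

Request:
send_rows(
  rows="0 0 0 0 0 1 -1;0 0 0 0 0 2 -1;0 0 0 0 0 2 -1",
)

```text
time: 23.18
eef_pos: [0.5048, -0.1089, 0.1754]
tcp_rot: [-0.023, 1.0, 0.0, -0.0]
contact_force: [0.4, -0.5, -1.3]
opening: 0.132
finger_force: 97.8
```

Request:
send_rows(
  rows="0 0 0 0 0 0.5 -1;0 0 0 0 0 1 -1;0 0 0 0 0 1 -1",
)

```text
time: 23.55
eef_pos: [0.5049, -0.1089, 0.1744]
tcp_rot: [-0.023, 1.0, 0.0, -0.0]
contact_force: [0.1, -0.0, -1.3]
opening: 0.137
finger_force: 97.8
```

Request:
send_rows(
  rows="0 0 0 0 0 0.7 -1;0 0 0 0 0 1.4 -1;0 0 0 0 0 2 -1;0 0 0 0 0 2 -1",
)

```text
time: 24.05
eef_pos: [0.5049, -0.1089, 0.1724]
tcp_rot: [-0.023, 1.0, 0.0, -0.0]
contact_force: [-0.4, 0.3, -2.0]
opening: 0.135
finger_force: 97.8
```

Request:
send_rows(
  rows="0 0 0 0 0 0.7 -1;0 0 0 0 0 1.4 -1;0 0 0 0 0 2 -1;0 0 0 0 0 2 -1",
)

```text
time: 24.55
eef_pos: [0.505, -0.1089, 0.1709]
tcp_rot: [-0.023, 1.0, -0.0, 0.0]
contact_force: [-2.1, 0.7, 1.9]
opening: 0.136
finger_force: 98.2
```

Request:
send_rows(
  rows="0 0 0 0 0 1 -1;0 0 0 0 0 2 -1;0 0 0 0 0 3 -1;0 0 0 0 0 3 -1",
)

```text
time: 25.05
eef_pos: [0.505, -0.1089, 0.1677]
tcp_rot: [-0.023, 1.0, -0.0, 0.0]
contact_force: [-2.1, 0.8, 4.3]
opening: 0.136
finger_force: 98.5
```

Request:
send_rows(
  rows="0 0 0 0 0 1 -1;0 0 0 0 0 2 -1;0 0 0 0 0 3 -1;0 0 0 0 0 3 -1",
)

```text
time: 25.55
eef_pos: [0.505, -0.1089, 0.1649]
tcp_rot: [-0.023, 1.0, -0.0, 0.0]
contact_force: [-3.2, 1.5, 5.9]
opening: 0.136
finger_force: 98.9
```

Request:
send_rows(
  rows="0 0 0 0 0 0.5 -1;0 0 0 0 0 1 -1;0 0 0 0 0 1.5 -1;0 0 0 0 0 1.5 -1",
)

```text
time: 26.05
eef_pos: [0.505, -0.1089, 0.1636]
tcp_rot: [-0.023, 1.0, -0.0, -0.0]
contact_force: [-4.0, 0.7, 6.7]
opening: 0.132
finger_force: 99.0
```

Request:
send_rows(
  rows="0 0 0 0 0 0.5 -1;0 0 0 0 0 1 -1;0 0 0 0 0 1.5 -1;0 0 0 0 0 1.5 -1",
)

```text
time: 26.55
eef_pos: [0.505, -0.1089, 0.1623]
tcp_rot: [-0.023, 1.0, 0.0, -0.0]
contact_force: [-4.2, 1.3, 8.8]
opening: 0.136
finger_force: 99.2
```

Request:
send_rows(
  rows="0 0 0 0 0 0.5 -1;0 0 0 0 0 1 -1;0 0 0 0 0 1 -1",
)

```text
time: 26.92
eef_pos: [0.505, -0.1089, 0.1614]
tcp_rot: [-0.023, 1.0, -0.0, -0.0]
contact_force: [-5.5, 1.0, 9.7]
opening: 0.134
finger_force: 99.3
```

Request:
send_rows(
  rows="0 0 0 0 0 0.5 -1;0 0 0 0 0 1 -1;0 0 0 0 0 1 -1",
)

```text
time: 27.3
eef_pos: [0.505, -0.1089, 0.1606]
tcp_rot: [-0.023, 1.0, -0.0, -0.0]
contact_force: [-4.4, 1.0, 9.3]
opening: 0.134
finger_force: 99.4
```

Request:
send_rows(
  rows="0 0 0 0 0 0.5 -1;0 0 0 0 0 1 -1;0 0 0 0 0 1 -1",
)

```text
time: 27.68
eef_pos: [0.5051, -0.1089, 0.1597]
tcp_rot: [-0.023, 1.0, -0.0, -0.0]
contact_force: [-5.4, 1.9, 10.1]
opening: 0.134
finger_force: 99.5
```

Request:
send_rows(
  rows="0 0 0 0 0 0.5 -1;0 0 0 0 0 1 -1;0 0 0 0 0 1 -1",
)

```text
time: 28.05
eef_pos: [0.505, -0.1089, 0.1589]
tcp_rot: [-0.023, 1.0, 0.0, -0.0]
contact_force: [-6.0, 1.8, 10.6]
opening: 0.128
finger_force: 99.5
```

Request:
send_rows(
  rows="0 0 0 0 0 0.5 -1;0 0 0 0 0 0.8 -1;0 0 0 0 0 0.8 -1",
)

```text
time: 28.42
eef_pos: [0.505, -0.1089, 0.1586]
tcp_rot: [-0.023, 1.0, 0.0, -0.0]
contact_force: [-5.4, 2.2, 12.3]
opening: 0.136
finger_force: 100.0
```

Request:
send_rows(
  rows="0 0 0 0 0 0.4 -1;0 0 0 0 0 0.8 -1;0 0 0 0 0 0.8 -1",
)

```text
time: 28.8
eef_pos: [0.5052, -0.109, 0.1586]
tcp_rot: [-0.023, 1.0, -0.0, -0.0]
contact_force: [-7.7, 3.3, 16.1]
opening: 0.135
finger_force: 100.5
```

Run:
```python
from h import *
s=ctrl.get_state(); plan((.5053,-.1088,.1586),182.6); print(s["contact_force"],s["wrist_torque"])
```

```text
now [ 0.5052 -0.109   0.1586] yaw -177.38 q [-0.41  0.04  2.04 -0.    1.06 -2.03] | turn [-0.   -0.03  0.02] shift [-0.1  0.2 -0. ]
[-7.70475354  3.32995659 16.06901308] [ 0.49855767  1.28730875 -0.04510961]
```

Request:
send_rows(
  rows="0 0 0 0 0 -1.5 -1;0 0 3 0 0.1 -1.7 -1;0 0 8 0 0.2 -1.7 -1;0 0 13 0 0.3 -1.7 -1;0 0 18 -0.1 0.4 -1.7 -1;0 0 18 -0.1 0.4 -1.7 -1",
)

```text
time: 29.55
eef_pos: [0.5066, -0.1092, 0.1598]
tcp_rot: [0.134, 0.991, -0.001, 0.002]
contact_force: [-1.5, 0.5, 9.7]
opening: 0.137
finger_force: 99.5
```

Run:
```python
from h import *
s=ctrl.get_state(); plan((.5053,-.1088,.1586),182.6); print(s["contact_force"],s["wrist_torque"])
```

```text
now [ 0.5066 -0.1092  0.1598] yaw 164.56 q [-0.41  0.04  2.04 -0.    1.06 -1.71] | turn [ -0.09   0.27 -18.04] shift [1.4 0.1 1.2]
[-1.45078004  0.5308016   9.72710775] [ 0.02751798  0.3946378  -0.09131369]
```

Request:
send_rows(
  rows="0 0 6 0.5 0.2 0 -1;0 0 13 0.9 0.4 0 -1;0 0 20 0.9 0.6 0 -1;0 0 27 0.9 0.7 0 -1;0 0 34 0.8 0.9 0 -1;0 0 41 0.7 1 0 -1;0 0 48 0.6 1.1 0 -1;0 0 48 0.6 1.1 0 -1",
)

```text
time: 30.55
eef_pos: [0.5069, -0.1085, 0.1601]
tcp_rot: [0.526, 0.851, 0.0, 0.003]
contact_force: [-0.7, -1.2, 9.9]
opening: 0.137
finger_force: 99.5
```

Run:
```python
from h import *
s=ctrl.get_state(); plan((.5064,-.1089,.1586),92.6); print(s["contact_force"],s["wrist_torque"])
x=R.from_quat(s["tcp_rot"]).as_matrix()[:,0]; print("key",s["eef_pos"]-.0012*x)
```

```text
now [ 0.5069 -0.1085  0.1601] yaw 116.55 q [-0.41  0.04  2.04 -0.    1.06 -0.87] | turn [ 0.29  0.27 23.95] shift [-0.1 -0.6  1.5]
[-0.72336422 -1.18072063  9.93465112] [-0.09605434  0.21549874 -0.08296898]
key [ 0.50742573 -0.10960631  0.16015477]
```

Request:
send_rows(
  rows="0 0 6 0.5 0 0.4 -1;0 0 12 0.9 0 0.5 -1;0 0 18 0.9 0 0.5 -1;0 0 22 0.9 0 0.5 -1;0 0 25 0.9 -0.1 0.5 -1;0 0 25 0.9 -0.1 0.5 -1",
)

```text
time: 31.3
eef_pos: [0.5065, -0.108, 0.1598]
tcp_rot: [0.697, 0.717, 0.001, 0.004]
contact_force: [-0.5, -1.7, 9.5]
opening: 0.134
finger_force: 99.5
```

Run:
```python
from h import *
s=ctrl.get_state(); plan((.5064,-.1089,.1586),92.6); print(s["contact_force"],s["wrist_torque"])
x=R.from_quat(s["tcp_rot"]).as_matrix()[:,0]; print("key",s["eef_pos"]-.0012*x)
```

```text
now [ 0.5065 -0.108   0.1598] yaw 91.6 q [-0.41  0.04  2.04 -0.    1.06 -0.43] | turn [ 0.35  0.23 -1.  ] shift [-0.9 -0.1  1.2]
[-0.51005421 -1.71376834  9.46534626] [-0.14920939  0.34280373 -0.01409473]
key [ 0.50652482 -0.10916395  0.1597992 ]
```

Request:
send_rows(
  rows="0 0 1 0 0 0 -1;0 0 2 0 0 0 -1;0 0 2 0 0 0 -1",
)

```text
time: 31.68
eef_pos: [0.5063, -0.1079, 0.1598]
tcp_rot: [0.709, 0.705, 0.001, 0.003]
contact_force: [0.2, -2.0, 10.0]
opening: 0.136
finger_force: 99.6
```

Run:
```python
from h import *
s=ctrl.get_state(); plan((.5064,-.1089,.1586),92.6); print(s["contact_force"],s["wrist_torque"])
```

```text
now [ 0.5063 -0.1079  0.1598] yaw 89.63 q [-0.41  0.04  2.04 -0.    1.06 -0.4 ] | turn [ 0.31  0.21 -2.97] shift [-1.   0.1  1.2]
[ 0.15338289 -2.01581768 10.02092254] [-0.12379117  0.45552456  0.07051604]
```

Request:
send_rows(
  rows="0 0 0.7 0 0 0 -1;0 0 1.5 0 0 0 -1;0 0 1.5 0 0 0 -1",
)

```text
time: 32.05
eef_pos: [0.5062, -0.1078, 0.1597]
tcp_rot: [0.718, 0.696, 0.001, 0.003]
contact_force: [-0.8, -0.4, 10.3]
opening: 0.135
finger_force: 99.7
```

Run:
```python
from h import *
s=ctrl.get_state(); plan((.5064,-.1089,.1586),92.6); print(s["contact_force"],s["wrist_torque"])
```

```text
now [ 0.5062 -0.1078  0.1597] yaw 88.2 q [-0.41  0.04  2.04 -0.    1.06 -0.37] | turn [ 0.29  0.22 -4.4 ] shift [-1.   0.2  1.2]
[-0.83114266 -0.39348332 10.29755434] [-0.06728361  0.37142152  0.23272197]
```

Request:
send_rows(
  rows="0 0 -1 0 0 0 -1;0 0 -1.5 0 0 -1 -1;0 0 -1.5 0 0 -2 -1;0 0 -1.5 0 0 -3 -1;0 0 -1.5 0 0 -3 -1",
)

```text
time: 32.67
eef_pos: [0.5062, -0.1078, 0.1622]
tcp_rot: [0.71, 0.705, 0.001, 0.003]
contact_force: [-1.2, -1.7, 8.4]
opening: 0.135
finger_force: 99.3
```

Run:
```python
from h import *
s=ctrl.get_state(); plan((.5064,-.1089,.1586),92.6); print(s["contact_force"],s["wrist_torque"])
```

```text
now [ 0.5062 -0.1078  0.1622] yaw 89.6 q [-0.41  0.03  2.04 -0.    1.06 -0.4 ] | turn [ 0.31  0.2  -3.  ] shift [-1.1  0.2  3.6]
[-1.17370616 -1.74314793  8.44202361] [-0.17057404  0.23781259 -0.03208365]
```

Request:
send_rows(
  rows="0 0 0 0 0 -0.6 -1;0 0 0 0 0 -1.2 -1;0 0 0 0 0 -1.2 -1",
)

```text
time: 33.05
eef_pos: [0.5061, -0.1078, 0.1631]
tcp_rot: [0.71, 0.705, 0.001, 0.003]
contact_force: [0.3, -1.6, 7.2]
opening: 0.135
finger_force: 99.1
```

Request:
send_rows(
  rows="0 0 0 0 0 -0.5 -1;0 0 0 0 0 -1 -1;0 0 0 0 0 -1 -1",
)

```text
time: 33.42
eef_pos: [0.5061, -0.1077, 0.1636]
tcp_rot: [0.71, 0.705, 0.001, 0.003]
contact_force: [3.5, -2.5, 5.0]
opening: 0.134
finger_force: 98.9
```

Run:
```python
from h import *
s=ctrl.get_state(); plan((.5064,-.1089,.1586),92.6); print(s["contact_force"],s["wrist_torque"])
```

```text
now [ 0.5061 -0.1077  0.1636] yaw 89.6 q [-0.41  0.03  2.04 -0.    1.07 -0.4 ] | turn [ 0.32  0.19 -3.  ] shift [-1.2  0.3  5. ]
[ 3.51459118 -2.46072302  5.04567881] [-0.55386383 -0.38780331  0.00277778]
```

Request:
send_rows(
  rows="0 0 0 0 0 0 -0.5;0 0 0 0 0 0 -0.1;0 0 0 0 0 0 -0.1;0 0 0 0 0 -5 -0.1;0 0 0 0 0 -30 0;0 0 0 0 0 -70 0;0 0 0 -20 0 -120 0;0 0 0 -60 0 -140 0",
)

```text
time: 34.42
eef_pos: [0.505, -0.1666, 0.3068]
tcp_rot: [0.709, 0.706, 0.001, 0.003]
contact_force: [-0.3, -0.3, -0.8]
opening: 0.502
finger_force: 0.0
```

Request:
send_rows(
  rows="0 0 0 -20 0 0 0.3;0 0 0 -40 0 0 0.3;0 0 0 -40 0 0 0.3;0 0 0 -40 0 0 0.3",
)

```text
time: 34.92
eef_pos: [0.5031, -0.2057, 0.3008]
tcp_rot: [0.71, 0.705, -0.0, -0.001]
contact_force: [-0.0, 0.0, 0.8]
opening: 0.653
finger_force: 0.0
```

Run:
```python
from h import *
s=ctrl.get_state(); plan((.5064,-.1089,.1586),92.6); print(s["time"],s["contact_force"])
c=ctrl.read_camera("wrist"); np.save("w8.npy",c,allow_pickle=True); save(c,"w8.png")
```

```text
now [ 0.5031 -0.2057  0.3008] yaw 89.61 q [-0.58 -0.04  1.85  0.    1.34 -0.57] | turn [-0.13 -0.12 -2.99] shift [ 96.6   2.9 142.4]
34.925 [-0.01619099  0.00112159  0.75059349]
```

View pics/w8.png

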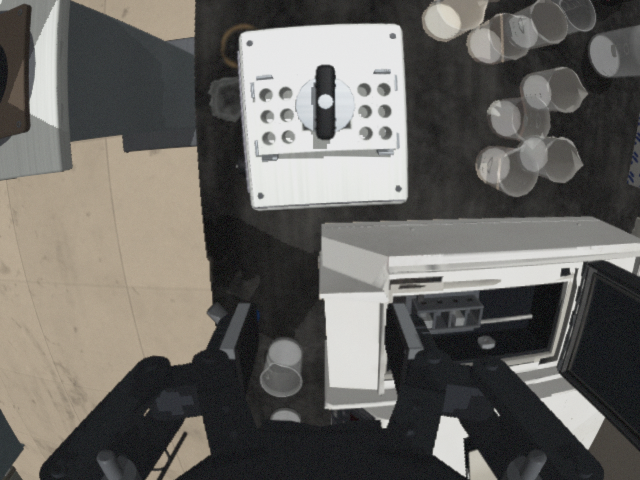

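The wing, from (325,65) to (326,140), now stands across the block, the collar is centred on it, and the block is still seated. One numeric check of the angle comes before handing in.

Run:
```python
from h import *
c=np.load("w8.npy",allow_pickle=True).item(); g=cv2.cvtColor(c["color"],cv2.COLOR_RGB2GRAY)
m=np.zeros_like(g); m[55:150,305:348]=(g[55:150,305:348]<110); n,l,st,ce=cv2.connectedComponentsWithStats(m); k=1+np.argmax(st[1:,4]); ys,xs=np.nonzero(l==k)
for z in (.1665,.1715): print(z,st[k],cv2.minAreaRect(np.float32([wray(c,x,y,z)[:2]*1000 for x,y in zip(xs,ys)])), (wray(c,325.3,101,z)))
vx=np.polyfit(*[np.array([wray(c,*p,.1715) for p in [(xs[ys==y].mean(),y) for y in range(70,136) if not 92<y<110 and (ys==y).any()]])[:,i] for i in (1,0)],1); print("wing yaw", 90-np.degrees(np.arctan(vx[0])))
```

```text
0.1665 [ 314   65   22   75 1265] ((505.6689147949219, -109.36731719970703), (51.2247428894043, 14.214737892150879), 89.75153350830078) [ 0.50623706 -0.10883111  0.1665    ]
0.1715 [ 314   65   22   75 1265] ((505.6370849609375, -109.65977478027344), (50.22239685058594, 13.936582565307617), 89.75052642822266) [ 0.50619375 -0.10913409  0.1715    ]
wing yaw 89.24943506153177
```

```bash
python3 -c "
from plant import ctrl
print(ctrl.sign_off())"
```

```text
the job is handed in; nothing more can be done
None
```

The tube block sits flat between the four corner stops, and the black-winged key is through its slot, turned clockwise to the stop and sprung up locked about 5 mm above the lock floor. The job was handed in at about 35 s, with the arm clear and the highest force read on the key about 18 N.

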